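# Reload the lid coder in the dispensary

### The job

Open the coder's sliding guard fully, move the finished lids (those with a white code patch) from the nests into the blue tray, and seat every plain green lid from the mat flat and fully home in a nest of its own shape. Then slide the guard fully shut and, only once it is shut, press the green start button all the way down and let go. Leave the other things on the bench where they are.

Things in the scene. Friction and masses are not known exactly. Their poses are not given: they have to be found in the camera images.
- coder: white flatbed lid coder, 370 deep x 320 wide x 76 mm high, fixed; origin at the centre of its underside, x from its front (console, 56 mm high, nearest the robot) to its back, z up. The bay with the nests reaches from x = -122 to +18 mm (behind that a gantry beam with its head, up to 19 mm above the nest tops) and is 280 mm wide; side walls and guard tracks rise to 76 mm
- guard (a joint): flat amber guard window that slides over the bay along the coder's x in its tracks: 0 = fully shut, 0.14 m = fully open (pushed back over the rear deck); about 2 N of friction, stays where left. Underside 68 mm and top 73 mm above the bench (21 mm clear above the nest tops)
- guard_handle (a point): middle of the guard's black upright grip ridge: 12 mm thick (along the coder's x), 100 mm long (along its y), from the window top up to 98 mm above the bench; this point is 86 mm above the bench, 12 mm behind the window's front edge, and moves with the guard. Fully open, the window's front edge lies 15 mm behind the coder's origin
- start (a joint): travel of the green start button on the console, 0 = up, 0.006 m = fully down; it counts as pressed past 0.004; springs back, fully down takes 5 N
- start_top (a point): centre of the start button's top, 28 mm across, 74 mm above the bench; it is pressed straight down
- nest_round1: fixed aluminium nest 128 x 65 x 17 mm in the coder's bay, one round 51 mm diameter cavity 8 mm deep in its top; origin at the centre of its underside, below the cavity; cavity floor 9 mm, block top 17 mm above it; x from the coder's front to back, y along the row of four nests (66 mm apart, flush, any order). A seated lid's centre is 17 mm above this origin; 8 mm stand proud
- nest_round2: fixed aluminium nest 128 x 65 x 17 mm in the coder's bay, one round 51 mm diameter cavity 8 mm deep in its top; origin at the centre of its underside, below the cavity; cavity floor 9 mm, block top 17 mm above it; x from the coder's front to back, y along the row of four nests (66 mm apart, flush, any order). A seated lid's centre is 17 mm above this origin; 8 mm stand proud
- nest_square1: fixed aluminium nest 128 x 65 x 17 mm in the coder's bay, one square 43 x 43 mm (sides along x, y) cavity 8 mm deep in its top; origin at the centre of its underside, below the cavity; cavity floor 9 mm, block top 17 mm above it; x from the coder's front to back, y along the row of four nests (66 mm apart, flush, any order). A seated lid's centre is 17 mm above this origin; 8 mm stand proud
- nest_square2: fixed aluminium nest 128 x 65 x 17 mm in the coder's bay, one square 43 x 43 mm (sides along x, y) cavity 8 mm deep in its top; origin at the centre of its underside, below the cavity; cavity floor 9 mm, block top 17 mm above it; x from the coder's front to back, y along the row of four nests (66 mm apart, flush, any order). A seated lid's centre is 17 mm above this origin; 8 mm stand proud
- lid_round1: plain dark green screw-lid blank of an ointment jar, round, 48 mm diameter, 16 mm thick, bottom edge bevelled, 20 to 45 g, waiting on the 4 mm thick grey mat (or absent); origin at its centre, z its axis
- lid_round2: plain dark green screw-lid blank of an ointment jar, round, 48 mm diameter, 16 mm thick, bottom edge bevelled, 20 to 45 g, waiting on the 4 mm thick grey mat (or absent); origin at its centre, z its axis
- lid_square1: plain dark green screw-lid blank of an ointment jar, square, 40 x 40 mm, 16 mm thick, bottom edge bevelled, 20 to 45 g, waiting on the 4 mm thick grey mat (or absent); origin at its centre, z its axis, x and y square to its sides
- lid_square2: plain dark green screw-lid blank of an ointment jar, square, 40 x 40 mm, 16 mm thick, bottom edge bevelled, 20 to 45 g, waiting on the 4 mm thick grey mat (or absent); origin at its centre, z its axis, x and y square to its sides
- coded_round1: already coded round 48 mm lid, 16 mm thick, dark green with a white square code patch on top, seated in a round nest at the start (or absent); origin at its centre
- coded_round2: already coded round 48 mm lid, 16 mm thick, dark green with a white square code patch on top, seated in a round nest at the start (or absent); origin at its centre
- coded_square1: already coded square 40 x 40 mm lid, 16 mm thick, dark green with a white square code patch on top, seated in a square nest at the start (or absent); origin at its centre
- coded_square2: already coded square 40 x 40 mm lid, 16 mm thick, dark green with a white square code patch on top, seated in a square nest at the start (or absent); origin at its centre
- tray: open blue plastic tray for finished lids, 210 (its x) x 160 (its y) mm outside, 28 mm high, walls and floor 4 mm thick, fixed; origin at the centre of its underside
- pot1: small closed white ointment pot, 43 mm across, 40 mm high, standing at the far end of the grey mat (which is 4 mm thick); a bystander; origin at the centre of its underside
- pot2: small closed white ointment pot, 43 mm across, 40 mm high, standing at the far end of the grey mat (which is 4 mm thick); a bystander; origin at the centre of its underside
- bottle1: amber medicine bottle with a green cap, 56 mm across, 115 mm high, standing on the bench behind the mat; a bystander; origin at the centre of its underside
- carton1: white and red medicine carton 55 x 110 x 45 mm, behind the blue tray; a bystander; origin at the centre of its underside
- spatula: spatula 190 mm long with a black handle, lying flat on the bench in front of the blue tray; a bystander; origin under its middle
Mind the look-alikes: they are no part of the job. Leave any brown or orange look-alike of the lid_square2 alone.

How it is judged:
By the outcome, as a careful person would: the job done as asked, in the order asked, and still so for the second after the job is handed in, with the robot touching nothing.
Of coded_round1, coded_round2, coded_square1, coded_square2 only 2 to 3 are there at a start; the rules pass over those that are not, and their reading is None.
Of lid_round1, lid_round2, lid_square1, lid_square2 only 3 to 4 are there at a start; the rules pass over those that are not, and their reading is None.
At some moment in a run one of lid_round1, lid_round2, lid_square1, lid_square2 may be knocked a few centimetres aside while the robot is not near it.
Once in a run the grip may slacken for a moment while it holds something.
It also fails if it takes over 200 s, if anything falls off the work surface, if the arm or the gripper's body presses on something with over 40 N, if the wrist force passes 120 N, or if a joint passes its speed limit or range.

### The arm

A 7-joint arm with a two-finger parallel gripper is mounted at the origin on the work surface. World frame = base frame: x ahead of the robot, y to its left, z up, the work surface at z = 0. Lengths are in m, angles in rad, forces in N, time in s.
With the tool pointing down it reaches from about 0.425 to 0.875 m from the base axis. Payload 4.7 kg.
Tool frame: the origin (TCP) lies at the very end of the fingers, on their centre line; the grasp point (between the pads) lies 19 mm behind it; x points along the fingers, y is the direction in which the jaws open and shut, and the axes are right-handed (so a half turn about x gives the same grasp; the last joint's range is limited). The gripper opens to 85 mm and grips with 20 to 120 N. Pads are 22 mm wide; open, the fingers measure 114 mm over their backs; the gripper's body (76 mm by 85 mm) begins 54 mm behind the grasp point. The pads swing forward as they close: fully open they stand 13 mm farther back than shut.
Start: joints at [1.36, 0.321, -0.07, 1.45, 0.023, 1.371, -0.057], TCP at [0.145, -0.634, 0.231] pointing down, gripper open.
Joint ranges: [-2.86, 2.86], [-0.3, 2.09], [-1.38, 1.24], [0.06, 2.45], [-1.56, 4.7], [0.09, 2.05], [-2.69, 2.69]. Speed limits (rad/s): [2.57, 2.57, 3.14, 3.14, 3.14, 3.14, 3.14].

### API

Orientations are given as a rotation vector (axis times angle).
In Python, from plant import arm, claw, ik, sense, snapshot, close_job gives the robot as it stands. Calls block until the motion is done:
- arm.goto(position, orientation): joint-space move of the TCP to a pose.
- arm.servo_line(position, attitude=None, v=0.15): straight line of the TCP; attitude=None keeps the orientation; v is the mean speed in m/s.
- arm.move_j(angles): joint-space move.
- claw.release() and claw.close(effort=None): open the fingers fully, or close them until they stop; effort is the grip in N (None keeps the last).
- arm.pause(seconds).
- ik(position, orientation): joint angles nearest the present ones, or None.
- sense(): the state.
- snapshot(name): name is "scene" or "top"; returns a dict with "img" (384x512x3 uint8, blue, green, red), "range_z" (384x512 float32, m along the optical axis (not along the pixel's ray), 0 where there is no reading), "vertical_fov" (degrees; the focal length in pixels is half the picture's height over the tangent of half this angle, whatever the lens; pixels are square), "cx", "cy" (the principal point, pixels), "R" (3x3) and "t" (3): a world point X has camera coordinates R X + t. Camera axes: x right, y down, z forward; pixel columns grow to the right and rows downward; lengths in m; the calibration is good to about 2 mm. A picture is of the moment at which its call begins.
A pose or a line that the arm cannot do raises arm.Unreachable and nothing moves.
- close_job(): hands the job in, once; it reports no verdict.
The state is a dict: "clock": time; "joint_positions": joint angles; "joint_vel": joint speeds; "tau": joint torques, N m; "tcp_pos": TCP position; "tcp_rot": TCP orientation; "ft_force": force on the tool from outside, world axes, zero at the start; "moment": the same for the moment, N m; "opening": finger opening in m.
Only numpy, scipy, OpenCV 4.12 (cv2) and the standard library are available. Lean on these libraries where they do the work, as an engineer would, in place of code of your own. Each camera call takes 0.05 s, during which the arm holds its last target.

## Working session

There is one attempt and no reset: what is moved stays moved. The work goes in short steps, each a Python script; the robot and the scene stay as the last script left them, time stands still between calls to the robot, and variables do not carry over. Pictures are saved under pics/ and viewed, and the job is handed in when it is done.

```bash
ls; mkdir -p pics; python3 - <<'E'
from plant import arm, claw, ik, sense, snapshot
import cv2,numpy as np
s=sense(); print({k:np.round(v,3) for k,v in s.items()})
for n in ("scene","top"):
    d=snapshot(n); cv2.imwrite(f"pics/{n}0.png",d["img"]); np.savez(f"{n}0.npz",**d)
    print(n,d["vertical_fov"],d["cx"],d["cy"],d["R"],d["t"],-d["R"].T@d["t"])
E
```

```text
pics
{'clock': np.float64(0.0), 'joint_positions': array([ 1.36 ,  0.322, -0.07 ,  1.452,  0.023,  1.371, -0.057]), 'joint_vel': array([-0.   ,  0.   ,  0.001,  0.   , -0.   ,  0.001, -0.001]), 'tau': array([-1.0000e-03, -4.9360e+01, -3.8300e-01, -3.1434e+01,  1.3000e-02,
        1.1000e-02, -0.0000e+00]), 'tcp_pos': array([ 0.145, -0.633,  0.23 ]), 'tcp_rot': array([ 2.103,  0.24 , -2.104]), 'ft_force': array([ 0.45 ,  0.333, -0.152]), 'moment': array([-0.015,  0.017, -0.031]), 'opening': np.float64(0.086)}
scene 57.33103337315344 253.14948745140862 189.29076701590517 [[-5.19192688e-01  8.54656944e-01  6.78399895e-04]
 [ 5.64330080e-01  3.43418898e-01 -7.50729660e-01]
 [-6.41849292e-01 -3.89390509e-01 -6.60609202e-01]] [ 0.22366449 -0.23221324  1.47392919] [1.19321029 0.46252404 0.79921009]
top 54.00873733446904 248.5699330735672 185.16174991583821 [[ 0.07295964 -0.99733289  0.00200141]
 [-0.97629015 -0.07183004 -0.20420083]
 [ 0.20379997  0.01294446 -0.97892697]] [-0.01774877  0.48609299  1.02486575] [0.26699514 0.00394831 1.10256484]
```

View pics/scene0.png

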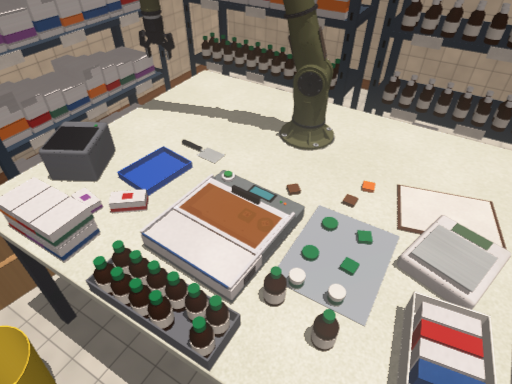

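View pics/top0.png

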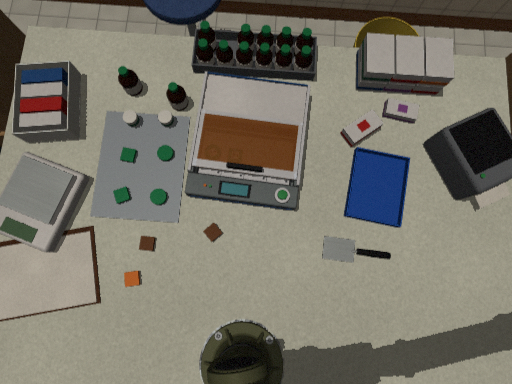

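```bash
cat > h.py <<'E'
import numpy as np, cv2
from scipy.spatial.transform import Rotation as Ro
def cam(d): return (192/np.tan(np.radians(float(d["vertical_fov"]))/2),float(d["cx"]),float(d["cy"]),np.asarray(d["R"]),np.asarray(d["t"]))
def plane(d,u,v,z):
    f,cx,cy,R,t=cam(d); r=R.T@np.array([(u-cx)/f,(v-cy)/f,1.]); c=-R.T@t
    return c+r*(z-c[2])/r[2]
def proj(d,X):
    f,cx,cy,R,t=cam(d); p=R@np.asarray(X)+t; return np.array([f*p[0]/p[2]+cx,f*p[1]/p[2]+cy])
def xyzmap(d):
    f,cx,cy,R,t=cam(d); z=np.asarray(d["range_z"],float); v,u=np.mgrid[:384,:512]
    return np.stack([(u-cx)/f*z,(v-cy)/f*z,z],-1)@R + (-(R.T@t))   # R.T p
def crop(d,name,x0,y0,x1,y1,k=4):
    cv2.imwrite(f"pics/{name}.png",cv2.resize(d["img"][y0:y1,x0:x1],None,fx=k,fy=k,interpolation=cv2.INTER_CUBIC))
def blobs(d,mask,z,amin=30):
    out=[]
    for c in cv2.findContours(mask.astype(np.uint8)*255,cv2.RETR_EXTERNAL,cv2.CHAIN_APPROX_NONE)[0]:
        a=cv2.contourArea(c)
        if a<amin: continue
        m=cv2.moments(c); u,v=m["m10"]/m["m00"],m["m01"]/m["m00"]
        P=np.array([plane(d,*p[0],z)[:2] for p in c])
        (cx,cy),(w,h),an=cv2.minAreaRect(P.astype(np.float32))
        out.append(dict(px=(round(u,1),round(v,1)),area=a,xy=plane(d,u,v,z)[:2],wh=(w,h),ang=an,fill=cv2.contourArea(P.astype(np.float32))/(w*h)))
    return out
def hsv(d): return cv2.cvtColor(d["img"],cv2.COLOR_BGR2HSV)
E
python3 - <<'E'
from h import *
d=dict(np.load("top0.npz")); s=dict(np.load("scene0.npz"))
H=hsv(d); 
g=(H[...,0]>50)&(H[...,0]<90)&(H[...,1]>130)&(H[...,2]>50)
for b in blobs(d,g,0.020): print(b)
print('scene')
H=hsv(s);g=(H[...,0]>50)&(H[...,0]<90)&(H[...,1]>130)&(H[...,2]>50)
for b in blobs(s,g,0.020): print(b)
b_=(hsv(d)[...,0]>105)&(hsv(d)[...,0]<130)&(hsv(d)[...,1]>150); print('tray')
for b in blobs(d,b_,0.028,500): print(b)
crop(d,"c0",175,65,320,215,4); crop(s,"c1",135,155,310,295,4)
E
```

```text
{'px': (282.2, 194.3), 'area': 48.5, 'xy': array([ 0.47240688, -0.08182379]), 'wh': (0.023858120664954185, 0.02339908294379711), 'ang': 3.269963502883911, 'fill': 0.7535712599716159}
{'px': (158.0, 196.1), 'area': 169.5, 'xy': array([0.44044602, 0.27940883]), 'wh': (0.044841669499874115, 0.043679721653461456), 'ang': 6.77638053894043, 'fill': 0.7468882968524462}
{'px': (121.2, 194.6), 'area': 146.0, 'xy': array([0.43700087, 0.38675481]), 'wh': (0.03828970342874527, 0.03795015439391136), 'ang': 25.641759872436523, 'fill': 0.8687986414583976}
{'px': (127.6, 154.4), 'area': 136.5, 'xy': array([0.55952149, 0.38524528]), 'wh': (0.03750036284327507, 0.038842570036649704), 'ang': 84.0755386352539, 'fill': 0.8667416249746067}
{'px': (164.8, 152.5), 'area': 161.5, 'xy': array([0.57330773, 0.27508137]), 'wh': (0.04406759515404701, 0.044504955410957336), 'ang': 51.56394958496094, 'fill': 0.7644489501494472}
{'px': (172.4, 86.3), 'area': 43.5, 'xy': array([0.78776252, 0.27684238]), 'wh': (0.023850448429584503, 0.021731238812208176), 'ang': 6.4356160163879395, 'fill': 0.873490634497412}
{'px': (1
[... 4743 characters left out ...]
69.5, 'xy': array([ 0.84324467, -0.19944288]), 'wh': (0.041017353534698486, 0.02465655840933323), 'ang': 47.95283508300781, 'fill': 0.7091495867325749}
{'px': (364.3, 235.6), 'area': 95.5, 'xy': array([0.44214814, 0.38701477]), 'wh': (0.036438632756471634, 0.03457086905837059), 'ang': 25.653818130493164, 'fill': 0.8527740801420272}
{'px': (329.6, 222.2), 'area': 98.5, 'xy': array([0.44452806, 0.28008215]), 'wh': (0.04213506728410721, 0.03911811113357544), 'ang': 21.233915328979492, 'fill': 0.7541761574256112}
tray
{'px': (377.2, 186.9), 'area': 3771.0, 'xy': array([ 0.51302506, -0.35594439]), 'wh': (0.1617123782634735, 0.21019437909126282), 'ang': 82.2225112915039, 'fill': 0.961976444306792}
```

View pics/c0.png

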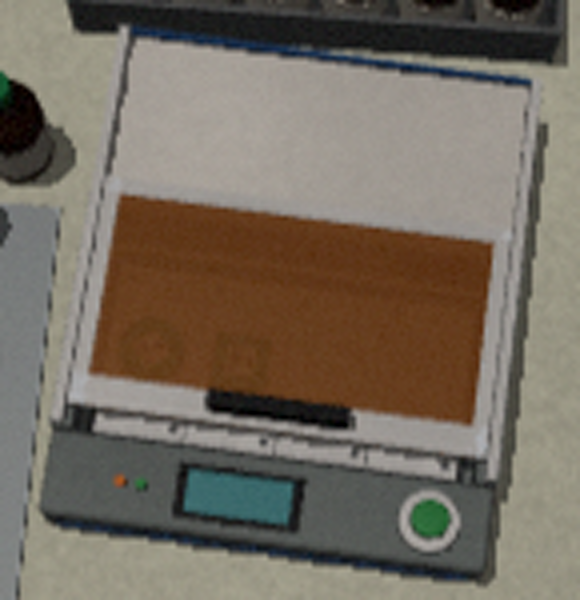

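View pics/c1.png

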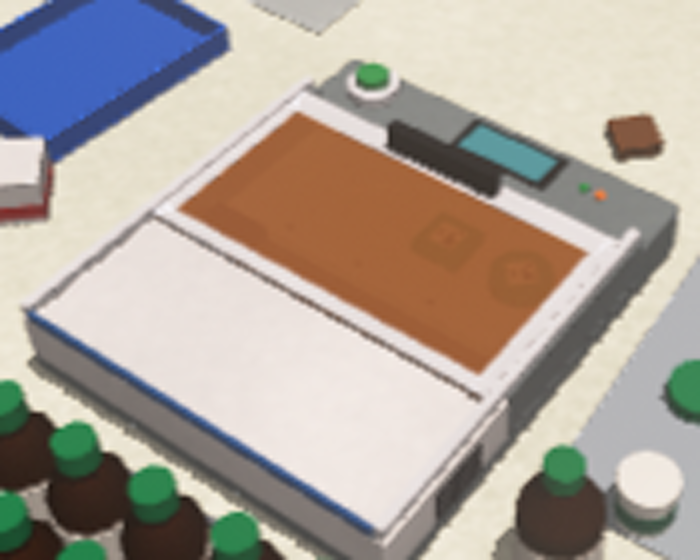

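```bash
cat >> h.py <<'E'
def green(d):
    H=hsv(d); return (H[...,0]>50)&(H[...,0]<90)&(H[...,1]>130)&(H[...,2]>50)
def lids(d,zlo,zhi,box):
    """top faces of green things: median/extent of range points with z in band"""
    P=xyzmap(d); m=green(d)
    n,L=cv2.connectedComponents(m.astype(np.uint8)); out=[]
    for i in range(1,n):
        q=P[L==i]; q=q[(q[:,2]>zlo)&(q[:,2]<zhi)]
        if len(q)<25: continue
        c=q.mean(0)
        if not(box[0]<c[0]<box[1] and box[2]<c[1]<box[3]): continue
        (x,y),(w,h),a=cv2.minAreaRect(q[:,:2].astype(np.float32))
        out.append((np.round([x,y],4),np.round(c,4),np.round([w,h],4),round(a,1),len(q)))
    return out
E
python3 - <<'E'
from h import *
np.set_printoptions(suppress=True,precision=4)
d=dict(np.load("top0.npz")); s=dict(np.load("scene0.npz"))
for n,D in(("top",d),("scene",s)):
    print(n)
    for l in lids(D,0.016,0.03,(.3,.7,.15,.5)): print(l)
    P=xyzmap(D)
    g=P[...,2]; 
    # coder: anything z>0.045 in region
    m=(P[...,2]>.045)&(P[...,0]>.4)&(P[...,0]<.86)&(abs(P[...,1])<.25)&(P[...,2]<.105)
    m=cv2.morphologyEx(m.astype(np.uint8),cv2.MORPH_OPEN,np.ones((5,5)))
    nn,L,st,_=cv2.connectedComponentsWithStats(m); i=1+np.argmax(st[1:,4])
    q=P[L==i]; print(cv2.minAreaRect(q[:,:2].astype(np.float32)),len(q))
    H=hsv(D)
    # handle: dark, z .08-.105
    k=(P[...,2]>.085)&(L==i)&(D["img"].max(-1)<80); q=P[k]; print("handle",q.mean(0),cv2.minAreaRect(q[:,:2].astype(np.float32)),len(q), np.percentile(q[:,2],[5,50,95]))
    b=green(D)&(P[...,0]>.42)&(P[...,0]<.52)&(abs(P[...,1]+.08)<.05)&(P[...,2]>.06); q=P[b]; print("button",q.mean(0),np.ptp(q,0),len(q))
    # amber window vs white
    a=(H[...,0]<20)&(H[...,1]>130)&(L==i)&(P[...,2]>.06)&(P[...,2]<.09); q=P[a]; print("amber",cv2.minAreaRect(q[:,:2].astype(np.float32)),q[:,2].mean())
    z=P[...,2]; print("table z",np.median(z[(abs(P[...,0]-.35)<.03)&(abs(P[...,1])<.1)]))
E
```

```text
top
(array([0.574 , 0.2756]), array([0.5739, 0.2756, 0.0194]), array([0.0445, 0.0446]), 54.9, 174)
(array([0.5596, 0.3854]), array([0.5594, 0.3857, 0.0197]), array([0.0384, 0.0397]), 84.2, 153)
(array([0.4373, 0.3871]), array([0.4371, 0.3871, 0.0198]), array([0.0381, 0.0366]), 24.2, 164)
(array([0.4395, 0.2793]), array([0.4401, 0.2796, 0.0195]), array([0.0453, 0.0428]), 50.7, 180)
((0.6242396831512451, 0.027244150638580322), (0.3215920031070709, 0.37211284041404724), 86.25383758544922) 13023
handle [0.5274 0.0331 0.0956] ((0.5285338759422302, 0.03369959443807602), (0.09953507035970688, 0.01319431234151125), 85.71804809570312) 182 [0.0872 0.0963 0.0995]
button [ 0.4616 -0.0773  0.0768] [0.0234 0.0224 0.0085] 61
amber ((0.5718091726303101, 0.030726328492164612), (0.27257421612739563, 0.21153570711612701), 86.68034362792969) 0.07213504974185786
table z -0.0006757899432774384
scene
(array([0.4437, 0.2793]), array([0.4441, 0.2801, 0.0195]), array([0.0426, 0.0394]), 20.4, 115)
(array([0.4409, 0.3862]), array([0.4411, 0.3868, 0.0192]), array([0.038 , 0.0346]), 26.4, 114)
(array([0.5775, 0.2753]), array([0.5775, 0.2757, 0.0194]), array([0.0417, 0.0394]), 23.4, 153)
(array([0.5641, 0.3852]), array([0.5643, 0.3852, 0.0197]), array([0.0366, 0.0388]), 84.5, 153)
((0.6264818906784058, 0.028501197695732117), (0.32274118065834045, 0.37270742654800415), 86.55929565429688) 10952
handle [0.5349 0.0376 0.0943] ((0.5326601266860962, 0.035344839096069336), (0.09925900399684906, 0.01479946356266737), 87.07173156738281) 158 [0.0867 0.0956 0.0991]<stdin>:17: RuntimeWarning: Mean of empty slice.
  ret = um.true_divide(
Traceback (most recent call last):
ValueError: zero-size array to reduction operation maximum which has no identity
```

```bash
cat >> h.py <<'E'
np.set_printoptions(suppress=True,precision=4)
try:
    from plant import arm, claw, ik, sense, snapshot, close_job
except Exception as e: print(e)
C0=np.array([.6254,.0279]); YAW=np.radians(-3.6)
def W(x,y):  # coder -> world xy
    c,s=np.cos(YAW),np.sin(YAW); return C0+np.array([c*x-s*y,s*x+c*y])
def toC(p):
    c,s=np.cos(YAW),np.sin(YAW); q=np.asarray(p)[:2]-C0; return np.array([c*q[0]+s*q[1],-s*q[0]+c*q[1]])
def att(phi):
    X=np.array([0,0,-1.]);Y=np.array([np.cos(phi),np.sin(phi),0]);return Ro.from_matrix(np.stack([X,Y,np.cross(X,Y)],1)).as_rotvec()
def best(p,phi):
    """of phi and phi+pi pick reachable nearest"""
    q0=np.array(sense()["joint_positions"]);c=[]
    for f in (phi,phi+np.pi):
        q=ik(np.asarray(p,float),att(f))
        if q is not None: c.append((np.abs(np.asarray(q)-q0)[:].max()+ .3*abs(q[6]),f,q))
    if not c: raise RuntimeError(f"no ik {p} {phi}")
    c.sort(key=lambda t:t[0]); return c[0][1],c[0][2]
def st(tag=""):
    s=sense(); print(tag,"t%.1f"%s["clock"],"tcp",np.round(s["tcp_pos"],4),"F",np.round(s["ft_force"],1),"M",np.round(s["moment"],2),"op %.4f"%s["opening"]); return s
def shot(n,tag,box=None,k=3):
    d=snapshot(n); np.savez(tag+".npz",**d)
    if box: crop(d,tag,*box,k)
    else: cv2.imwrite(f"pics/{tag}.png",d["img"])
    return d
E
python3 - <<'E'
from h import *
y=toC([.5305,.0345]); print("handle in coder",y, "button",toC([.4616,-.0773]))
claw.close(20); st("closed")
p=W(-.132,y[1]); phi,q=best([*p,.16],YAW+np.pi/2); print(phi,q)
arm.goto([*p,.16],att(phi)); st()
arm.servo_line([*p,.084]); st()
shot("scene","s1",(135,130,310,270),4)
E
```

```text
handle in coder [-0.0951  0.0006] button [-0.1569 -0.1153]
closed t0.9 tcp [ 0.1449 -0.6337  0.2314] F [ 0.2 -0.4  0.1] M [-0.02  0.05  0.03] op 0.0001
1.5079644737231006 [ 0.8701  0.1315 -1.049   1.8914  0.1229  1.187   1.2866]
 t3.5 tcp [0.494  0.0358 0.16  ] F [ 0.4 -0.8  0.3] M [ 0.    0.01 -0.04] op 0.0001
 t4.2 tcp [0.4942 0.037  0.0845] F [1.2 0.2 0.1] M [ 0.06  0.02 -0.01] op 0.0001
```

View pics/s1.png

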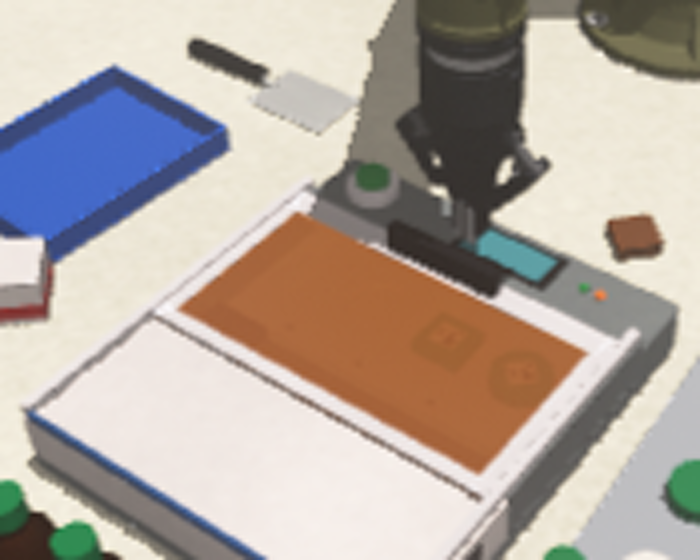

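```bash
python3 - <<'E'
from h import *
arm.servo_line([*W(-.118,0.0006),.084],v=.05); st()
for x in (-.06,-.01): arm.servo_line([*W(x,.0006),.084],v=.08); st(x)
for x in np.arange(-.004,.03,.003):
    arm.servo_line([*W(x,.0006),.084],v=.03); s=st(x)
    if s["ft_force"][0]<-12: break
print("tcp in coder",toC(s["tcp_pos"]))
E
```

```text
t4.7 tcp [0.5081 0.036  0.0842] F [ 1.  -0.4  0.4] M [0.   0.01 0.02] op -0.0001
-0.06 t5.6 tcp [0.5656 0.0324 0.084 ] F [-0.5 -0.4 -0.3] M [ 0.    0.04 -0.01] op -0.0001
-0.01 t6.3 tcp [0.6154 0.0292 0.0839] F [-0.3  1.2  0.4] M [-0.   -0.03  0.02] op 0.0003
-0.004 t6.7 tcp [0.6217 0.0286 0.084 ] F [ 1.  -0.  -1.3] M [-0.03  0.03  0.04] op 0.0003
-0.001 t6.9 tcp [0.6247 0.0285 0.084 ] F [-0.4  0.1 -0.1] M [0.01 0.03 0.04] op 0.0002
0.002 t7.2 tcp [0.6278 0.0283 0.084 ] F [-0.2  0.7 -0.5] M [0.02 0.02 0.03] op 0.0001
0.005000000000000001 t7.4 tcp [0.6308 0.0282 0.084 ] F [-0.4  0.  -0.3] M [ 0.01 -0.    0.06] op -0.0001
0.008 t7.7 tcp [0.6338 0.028  0.084 ] F [-0.9 -0.3 -0.2] M [0.03 0.02 0.  ] op 0.0001
0.011 t7.9 tcp [0.6345 0.028  0.0839] F [-6.3  0.5  4.1] M [-0.06  1.33 -0.  ] op 0.0002
0.014000000000000002 t8.2 tcp [0.6345 0.028  0.0839] F [-15.4  -0.3  10.2] M [-0.19  3.18 -0.03] op -0.0003
tcp in coder [0.0091 0.0007]
```

```bash
python3 - <<'E'
from h import *
arm.servo_line([*W(-.01,.0006),.084],v=.1)
arm.servo_line([*W(-.06,.0006),.22],v=.3)
q=np.array(sense()["joint_positions"]); q2=q.copy(); q2[0]-=1.0
p=[.30,-.38,.3]; arm.goto(p,att(0)) if ik(np.array(p),att(0)) is not None else print("no")
claw.release(); st()
shot("scene","s2",(135,130,310,270),4); shot("top","t2",(175,65,320,215),4)
E
```

```text
t11.8 tcp [ 0.3  -0.38  0.3 ] F [ 0.5  0.1 -0.6] M [-0.04 -0.03  0.02] op 0.0855
```

View pics/s2.png

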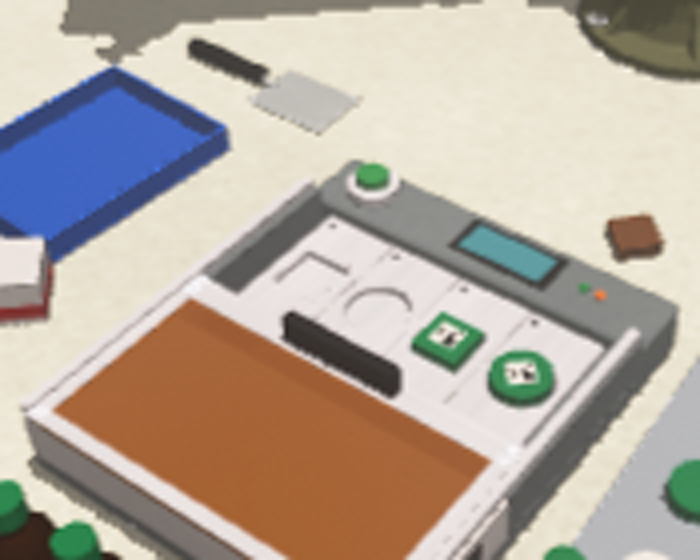

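View pics/t2.png

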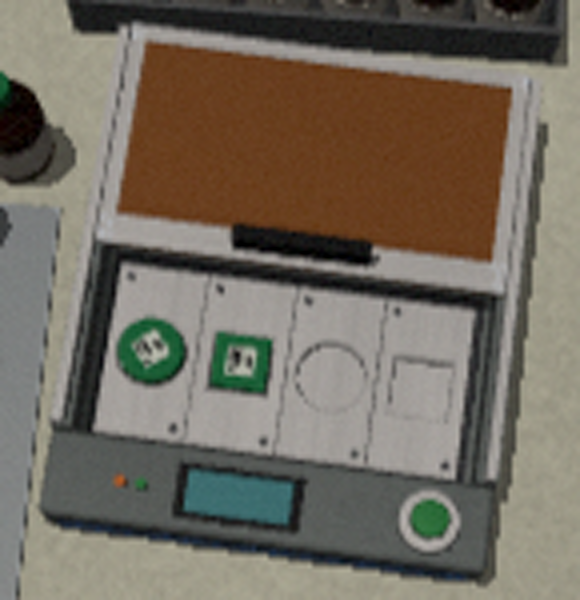

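```bash
python3 - <<'E'
from h import *
for n in("t2","s2"):
    d=dict(np.load(n+".npz"))
    G=green(d)
    H=hsv(d)
    P=xyzmap(d)
    ml=[(l,toC(l[1]),toC(l[0])) for l in lids(d,.050,.062,(.45,.75,-.13,.16))]
    for l,c,c2 in ml: print(n,l,"coder",c,c2)
    # cavities : dark edges projected at nest top z .047
    p={"t2":[(330,376),(420,388)],"s2":[(378,315),(310,270)]}[n]
    off=(175,65) if n=="t2" else (135,130)
    for u,v in p: print("cav approx",toC(plane(d,u/4+off[0],v/4+off[1],.047)))
    # seams between nests
    tri={"t2":[((220,277),(188,447)),((299,285),(276,458)),((388,300),(368,466))]}.get(n,[])
    for a,b in tri: print("seam",[toC(plane(d,q[0]/4+off[0],q[1]/4+off[1],.047)) for q in(a,b)])
    b=G&(P[...,0]>.42)&(P[...,0]<.50)&(abs(P[...,1]+.08)<.04)
    m=cv2.moments(b.astype(np.uint8),True); u,v=m["m10"]/m["m00"],m["m01"]/m["m00"]; q=plane(d,u,v,.074); print("button",(u,v),q,toC(q))
    print("table z",np.median(P[...,2][(abs(P[...,0]-.36)<.03)&(abs(P[...,1])<.05)]))
E
```

```text
t2 (array([0.5747, 0.1291]), array([0.5737, 0.1291, 0.0545]), array([0.0456, 0.0439]), 6.8, 126) coder [-0.058   0.0978] [-0.057   0.0978]
t2 (array([0.5706, 0.0639]), array([0.5688, 0.0635, 0.054 ]), array([0.0388, 0.0397]), 87.3, 108) coder [-0.0587  0.032 ] [-0.057   0.0325]
cav approx [-0.0573 -0.0339]
cav approx [-0.0574 -0.0997]
seam [array([0.0066, 0.0562]), array([-0.1236,  0.0603])]
seam [array([ 0.0084, -0.0022]), array([-0.1231, -0.0034])]
seam [array([ 0.0058, -0.0685]), array([-0.1199, -0.0696])]
button (282.1774193548387, 194.30645161290323) [ 0.4621 -0.0774  0.074 ] [-0.1564 -0.1153]
table z -0.0009711040043176578
s2 (array([0.579 , 0.0671]), array([0.5816, 0.0667, 0.0542]), array([0.0291, 0.0448]), 33.9, 37) coder [-0.0461  0.036 ] [-0.0488  0.0362]
s2 (array([0.5778, 0.1294]), array([0.5803, 0.1306, 0.0546]), array([0.0422, 0.0407]), 29.6, 69) coder [-0.0515  0.0997] [-0.0539  0.0983]
cav approx [-0.0472 -0.0267]
cav approx [-0.0565 -0.1018]Traceback (most recent call last):
  File "<stdin>", line 17, in <module>
ZeroDivisionError: float division by zero
```

```bash
cat >> h.py <<'E'
TR=np.array([.5145,-.356]); TY=np.radians(-7.8)
def T(x,y):
    c,s=np.cos(TY),np.sin(TY); return TR+np.array([c*x-s*y,s*x+c*y])
def hop(p,phi,z=.17):
    """lift straight, go over p at z; returns phi used"""
    s=sense(); q=s["tcp_pos"]
    if q[2]<z-.005: arm.servo_line([q[0],q[1],z],v=.25)
    f,_=best([*p,z],phi); arm.goto([*p,z],att(f)); return f
def down(p,z,v=.15,slow=.015):
    arm.servo_line([*p,z+slow],v=v); arm.servo_line([*p,z],v=.04)
E
python3 - <<'E'
from h import *
p=W(-.0555,.0325)
hop(p,YAW); down(p,.0465); st("down")
claw.close(30); st("closed")
arm.servo_line([*p,.075],v=.05); st("lift")
shot("scene","s3",(135,100,310,240),4)
E
```

```text
down t15.2 tcp [0.5719 0.0639 0.0463] F [ 0.2  0.2 -0.2] M [ 0.06  0.01 -0.  ] op 0.0853
closed t15.7 tcp [0.5724 0.0639 0.0469] F [0.5 0.9 1.8] M [ 0.   -0.   -0.01] op 0.0390
lift t16.5 tcp [0.5719 0.0637 0.075 ] F [-0.7 -0.  -0.4] M [-0.02 -0.04  0.04] op 0.0388
```

View pics/s3.png

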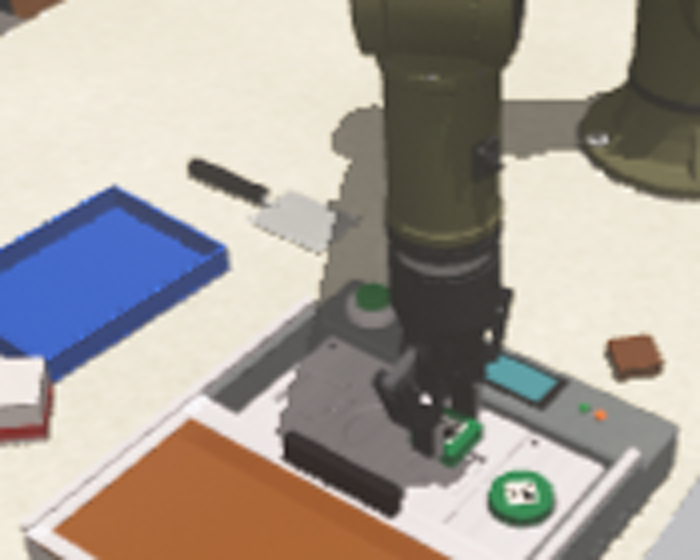

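```bash
python3 - <<'E'
from h import *
p=T(-.042,0)
hop(p,TY+np.pi/2); st("over")
shot("scene","s4",(60,60,235,200),4)
down(p,.0135); st("down")
claw.release(); arm.servo_line([*p,.06]); 
p=W(-.0555,.0985)
hop(p,YAW); down(p,.0465); st("down")
claw.close(30); st("closed")
arm.servo_line([*p,.075],v=.05); st("lift")
p=T(.042,0)
hop(p,TY+np.pi/2); st("over")
down(p,.0135); st("down")
claw.release(); arm.servo_line([*p,.06]); st()
E
```

```text
over t18.6 tcp [ 0.4739 -0.3485  0.1699] F [ 0.   0.7 -0.3] M [0.02 0.01 0.01] op 0.0386
down t20.3 tcp [ 0.4728 -0.3501  0.0132] F [ 0.1  0.1 -0.3] M [-0.02 -0.   -0.02] op 0.0391
down t25.0 tcp [0.5761 0.1297 0.0463] F [0.9 0.6 0.1] M [ 0.03 -0.    0.02] op 0.0853
closed t25.5 tcp [0.5764 0.1298 0.0471] F [-1.2 -0.6  4.6] M [-0.14  0.21  0.  ] op 0.0449
lift t26.2 tcp [0.5761 0.1295 0.0749] F [-1.  -0.2 -0.2] M [-0.02  0.03 -0.02] op 0.0453
over t28.5 tcp [ 0.557  -0.3595  0.1702] F [ 0.9 -0.1 -0.1] M [-0.02  0.02 -0.01] op 0.0451
down t30.1 tcp [ 0.556  -0.3616  0.0132] F [ 0.5 -0.2 -0.8] M [0.06 0.02 0.01] op 0.0450
 t31.1 tcp [ 0.5563 -0.362   0.0604] F [-0.8  0.  -0.8] M [ 0.03 -0.02  0.02] op 0.0856
```

View pics/s4.png

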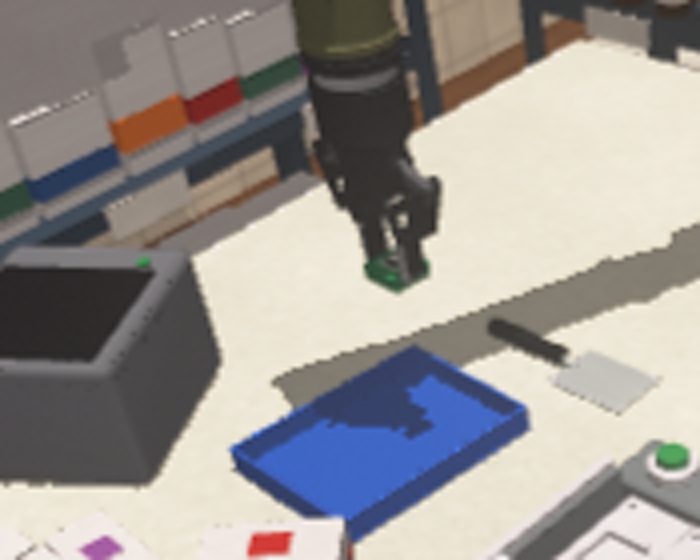

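```bash
cat >> h.py <<'E'
def mat():
    """lids on the mat, mean of both views matched"""
    A=lids(snapshot("top"),.014,.03,(.35,.72,.15,.55)); B=lids(snapshot("scene"),.014,.03,(.35,.72,.15,.55)); out=[]
    for a in A:
        m=[b for b in B if np.hypot(*(b[0]-a[0]))<.02]
        # top view alone: known bias +1.8mm in x
        xy=(a[0]+m[0][0])/2 if m else a[0]+[.0018,0]
        out.append((xy,"round" if a[2].max()>.042 else "square",a[3],m[0][3] if m else None,a[2],a[4])); print(out[-1])
    return out
def centre_grasp(p,phi,z=.0135,effort=30,twice=True):
    if twice:
        f=hop(p,phi+np.pi/2,.15); down(p,z); claw.close(20); st("g1"); claw.release()
        arm.servo_line([*p,.05],v=.2); g,_=best([*p,.05],phi); arm.goto([*p,.05],att(g)); down(p,z)
    else: hop(p,phi,.15); down(p,z)
    claw.close(effort); st("g2"); arm.servo_line([*p,.07],v=.15)
    return st("lift")
E
python3 - <<'E'
from h import *
m=mat()
shot("top","t5")
sq=[l for l in m if l[1]=="square"]; sq.sort(key=lambda l:-l[0][0]); l=sq[0]
a=l[2]; a=(a+45)%90-45; print("grasp",l[0],a)
centre_grasp(l[0],np.radians(a))
shot("scene","s5",(250,160,425,300),4)
E
```

```text
(array([0.5753, 0.2753]), 'round', 61.7, 29.6, array([0.0432, 0.0446]), 180)
(array([0.5112, 0.4077]), 'square', 82.8, 80.6, array([0.0391, 0.0388]), 163)
(array([0.4387, 0.3868]), 'square', 24.8, 24.0, array([0.0389, 0.0381]), 165)
(array([0.4417, 0.2797]), 'round', 50.4, 9.9, array([0.0465, 0.0429]), 193)
grasp [0.5112 0.4077] -7.200000000000003
g1 t36.4 tcp [0.5114 0.4079 0.0138] F [-0.4  0.9  1.9] M [ 0.07 -0.    0.01] op 0.0390
g2 t39.9 tcp [0.5115 0.408  0.014 ] F [-0.1 -0.3  2.6] M [-0.   -0.03 -0.02] op 0.0390
lift t40.4 tcp [0.5112 0.4074 0.0698] F [-0.2 -0.5 -0.9] M [-0.03 -0.01  0.01] op 0.0388
```

View pics/t5.png

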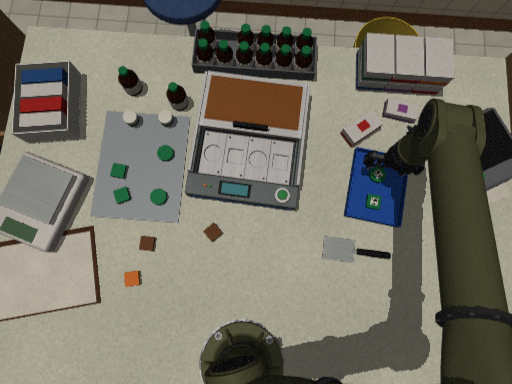

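View pics/s5.png

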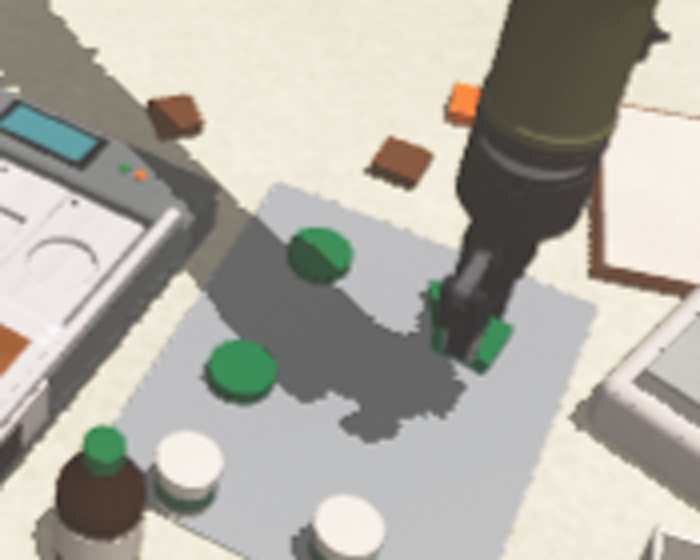

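```bash
cat >> h.py <<'E'
def place(xc,yc,phi=None,zs=.0485,eff=30):
    phi=YAW if phi is None else phi
    p=W(xc,yc); hop(p,phi,.15); s=st("over")
    arm.servo_line([*p,.062],v=.15); st("near")
    offs=[(0,0)]+[(r*np.cos(a),r*np.sin(a)) for r in(.0012,.0022) for a in np.arange(0,2*np.pi,np.pi/4)]
    for dx,dy in offs:
        p=W(xc+dx,yc+dy)
        ok=True
        arm.servo_line([*p,.0575],v=.05)
        for z in (.055,.053,.051,zs):
            arm.servo_line([*p,z],v=.03); s=sense()
            if s["ft_force"][2]>8 : ok=False;break
        st(f"try {dx*1e3:.1f},{dy*1e3:.1f} ok={ok}")
        if s["tcp_pos"][2]<zs+.0025: return dx,dy,True
    return 0,0,False
E
python3 - <<'E'
from h import *
r=place(-.0555,-.0995); print(r)
shot("scene","s6",(135,100,310,240),4)
E
```

```text
over t42.7 tcp [ 0.564  -0.0662  0.15  ] F [-0.5  0.2 -0.5] M [0.04 0.   0.01] op 0.0388
near t43.4 tcp [ 0.5645 -0.0674  0.0627] F [-0.2  0.4  0.8] M [-0.06 -0.   -0.01] op 0.0386
try 0.0,0.0 ok=True t44.6 tcp [ 0.5643 -0.0679  0.0489] F [1.1 0.7 3.1] M [ 0.03  0.02 -0.04] op 0.0386
(0, 0, True)
```

View pics/s6.png

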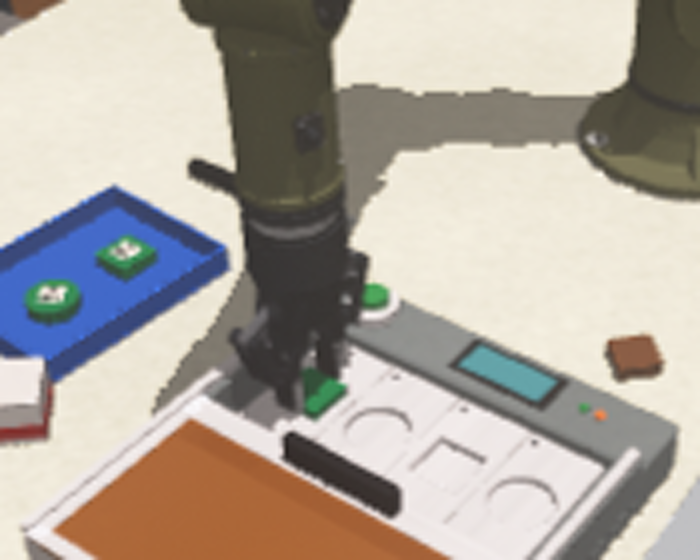

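```bash
cat >> h.py <<'E'
def letgo():
    claw.release(); q=sense()["tcp_pos"]; arm.servo_line([q[0],q[1],.15],v=.2)
E
python3 - <<'E'
from h import *
letgo(); p=[.30,-.38,.3]; arm.goto(p,att(0)); st()
for n in("top","scene"):
    d=snapshot(n)
    for l in lids(d,.045,.075,(.45,.75,-.13,.16)): print(n,l,toC(l[1]))
m=mat()
sq=[l for l in m if l[1]=="square"]; l=sq[0]
a=l[2]; a=(a+45)%90-45; print("grasp",l[0],a)
centre_grasp(l[0],np.radians(a))
r=place(-.0555,.0325); print(r)
E
```

```text
t47.5 tcp [ 0.3008 -0.3792  0.2994] F [ 0.1  0.4 -0.1] M [ 0.03 -0.02  0.01] op 0.0851
top (array([ 0.5638, -0.0668]), array([ 0.5632, -0.0665,  0.0539]), array([0.0388, 0.0401]), 85.5, 177) [-0.0561 -0.0981]
scene (array([ 0.5669, -0.0661]), array([ 0.5681, -0.0663,  0.0544]), array([0.0355, 0.0349]), 89.8, 85) [-0.0513 -0.0976]
(array([0.576 , 0.2754]), 'round', 43.0, 23.8, array([0.045 , 0.0445]), 182)
(array([0.4393, 0.387 ]), 'square', 28.3, 23.7, array([0.0384, 0.0385]), 168)
(array([0.4419, 0.2792]), 'round', 81.4, 20.2, array([0.0435, 0.0445]), 192)
grasp [0.4393 0.387 ] 28.299999999999997
g1 t52.5 tcp [0.4394 0.3871 0.0139] F [0.1 0.4 2.9] M [-0.21  0.12 -0.05] op 0.0392
g2 t55.9 tcp [0.4396 0.3873 0.014 ] F [-0.2 -0.4  3.4] M [-0.06  0.11  0.01] op 0.0388
lift t56.4 tcp [0.4392 0.3866 0.0697] F [ 0.3 -0.5 -1.4] M [-0.05  0.02 -0.09] op 0.0390
over t58.2 tcp [0.5716 0.0662 0.1499] F [0.2 1.3 0.6] M [-0.02 -0.01  0.01] op 0.0383
near t58.9 tcp [0.5726 0.0646 0.0627] F [0.6 0.4 0.9] M [ 0.   -0.02  0.03] op 0.0386
try 0.0,0.0 ok=True t60.2 tcp [0.5724 0.0637 0.049 ] F [-1.2  0.2  3.4] M [-0.14  0.16  0.04] op 0.0389
(0, 0, True)
```

```bash
python3 - <<'E'
from h import *
letgo(); p=[.30,-.38,.3]; arm.goto(p,att(0)); st()
for n in("top","scene"):
    d=snapshot(n)
    for l in lids(d,.045,.075,(.45,.75,-.13,.16)): print(n,l,toC(l[1]))
m=mat()
l=max([l for l in m if l[1]=="round"],key=lambda l:l[0][0])
centre_grasp(l[0],YAW)
r=place(-.0555,.0985); print(r)
E
```

```text
t63.3 tcp [ 0.3009 -0.3792  0.2996] F [-0.1 -0.4  0.2] M [-0.01 -0.01 -0.02] op 0.0851
top (array([0.572 , 0.0646]), array([0.5714, 0.0645, 0.0541]), array([0.0387, 0.04  ]), 85.4, 174) [-0.0562  0.0331]
top (array([ 0.5633, -0.0668]), array([ 0.5634, -0.0666,  0.0538]), array([0.0388, 0.04  ]), 85.4, 176) [-0.0559 -0.0982]
scene (array([ 0.5681, -0.0663]), array([ 0.5679, -0.0659,  0.0544]), array([0.0357, 0.0386]), 1.0, 87) [-0.0515 -0.0972]
scene (array([0.5754, 0.0652]), array([0.5758, 0.0655, 0.0543]), array([0.0364, 0.0346]), 85.3, 106) [-0.0519  0.0344]
(array([0.5758, 0.2752]), 'round', 29.8, 26.3, array([0.0439, 0.0438]), 183)
(array([0.4414, 0.28  ]), 'round', 50.9, 82.5, array([0.0455, 0.0428]), 191)
g1 t68.0 tcp [0.576  0.2753 0.014 ] F [-0.8 -1.2  4.1] M [-0.15  0.2   0.  ] op 0.0451
g2 t71.5 tcp [0.5762 0.2754 0.0142] F [-0.9 -0.4  3.1] M [-0.07  0.27  0.03] op 0.0440
lift t72.0 tcp [0.5756 0.275  0.0696] F [-0.1 -0.6 -1. ] M [-0.05  0.03 -0.03] op 0.0449
over t73.1 tcp [0.5751 0.1286 0.1482] F [-0.4  0.3 -0.4] M [ 0.08 -0.03  0.  ] op 0.0449
near t73.8 tcp [0.5767 0.1306 0.0626] F [0.7 0.  0.1] M [-0.04 -0.01  0.  ] op 0.0446
try 0.0,0.0 ok=True t75.1 tcp [0.5767 0.1298 0.0492] F [-0.1 -0.5  4.2] M [-0.02  0.17  0.02] op 0.0449
(0, 0, True)
```

```bash
python3 - <<'E'
from h import *
letgo(); p=[.30,-.38,.3]; arm.goto(p,att(0)); st()
for n in("top","scene"):
    d=snapshot(n)
    for l in lids(d,.045,.075,(.45,.75,-.13,.16)): print(n,l,toC(l[1]))
m=mat()
l=max([l for l in m if l[1]=="round"],key=lambda l:l[0][0])
centre_grasp(l[0],YAW)
r=place(-.0555,-.033); print(r)
if r[2]:
    letgo(); arm.goto(p,att(0)); st()
    for n in("top","scene"):
        d=snapshot(n)
        for l in lids(d,.045,.075,(.45,.75,-.13,.16)): print(n,l,toC(l[1]))
    shot("scene","s7",(135,130,310,270),4); shot("top","t7")
E
```

```text
t78.3 tcp [ 0.3009 -0.3792  0.2996] F [-0.6 -0.3  0.9] M [ 0.02 -0.04  0.  ] op 0.0853
top (array([0.5758, 0.1291]), array([0.5757, 0.1304, 0.0542]), array([0.0432, 0.0436]), 6.7, 192) [-0.056   0.0992]
top (array([0.5713, 0.0646]), array([0.5713, 0.0645, 0.0541]), array([0.038 , 0.0395]), 85.1, 174) [-0.0563  0.0331]
top (array([ 0.5639, -0.0666]), array([ 0.5634, -0.0666,  0.0539]), array([0.0386, 0.0397]), 87.3, 176) [-0.0559 -0.0982]
scene (array([ 0.5677, -0.0664]), array([ 0.5683, -0.0662,  0.0544]), array([0.0372, 0.0381]), 84.8, 87) [-0.0511 -0.0975]
scene (array([0.5748, 0.0651]), array([0.5754, 0.0654, 0.0543]), array([0.0359, 0.0372]), 83.6, 107) [-0.0523  0.0343]
scene (array([0.5806, 0.1313]), array([0.5799, 0.1306, 0.0546]), array([0.0424, 0.0412]), 68.1, 132) [-0.0519  0.0996]
(array([0.4415, 0.2797]), 'round', 53.3, 76.5, array([0.0454, 0.0429]), 190)
g1 t83.0 tcp [0.4417 0.2798 0.014 ] F [-1.4 -1.1  4.6] M [-0.21  0.27  0.03] op 0.0453
g2 t86.4 tcp [0.4417 0.2798 0.0141] F [-2.3 -1.3  5.4] M [-0.19  0.34 -0.02] op 0.0444
lift t86.9 tcp [0.4414 0.2794 0.0696] F [-0.1 
[... 687 characters left out ...]
021]), array([ 0.567 , -0.0009,  0.054 ]), array([0.0425, 0.0435]), 4.0, 195) [-0.0565 -0.0324]
top (array([ 0.5634, -0.0666]), array([ 0.5634, -0.0666,  0.0538]), array([0.0385, 0.0392]), 86.6, 176) [-0.0559 -0.0982]
scene (array([ 0.5683, -0.0653]), array([ 0.568 , -0.0658,  0.0544]), array([0.0345, 0.0376]), 0.7, 88) [-0.0514 -0.0971]
scene (array([ 0.571 , -0.0005]), array([ 0.5719, -0.0006,  0.0546]), array([0.0431, 0.0407]), 70.7, 113) [-0.0516 -0.0318]
scene (array([0.5758, 0.0656]), array([0.5757, 0.0657, 0.0546]), array([0.0392, 0.035 ]), 0.8, 107) [-0.052   0.0346]
scene (array([0.5802, 0.1309]), array([0.58  , 0.1308, 0.0546]), array([0.0421, 0.0411]), 60.8, 132) [-0.0518  0.0998]
```

View pics/s7.png

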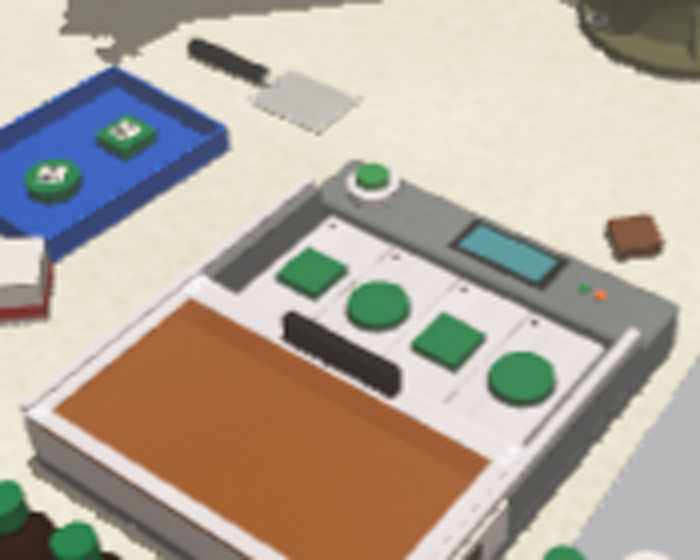

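View pics/t7.png

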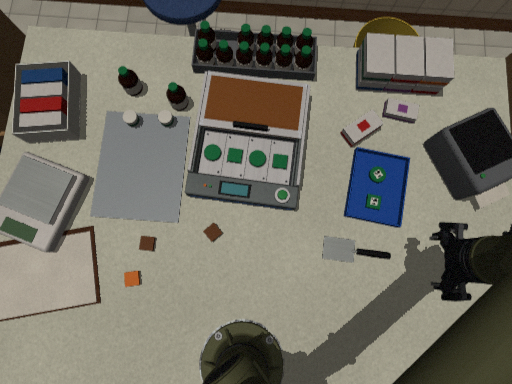

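```bash
python3 - <<'E'
from h import *
claw.close(20)
p=W(.062,.0006); hop(p,YAW+np.pi/2,.17); arm.servo_line([*p,.084],v=.1); st()
for x in (.04,0,-.05,-.08): arm.servo_line([*W(x,.0006),.084],v=.08); st(x)
for x in np.arange(-.084,-.112,-.003):
    arm.servo_line([*W(x,.0006),.084],v=.03); s=st(x)
    if s["ft_force"][0]>12: break
print("tcp in coder",toC(s["tcp_pos"]))
arm.servo_line([*W(-.07,.0006),.084],v=.1); arm.servo_line([*W(-.07,.0006),.2],v=.2)
arm.goto([.30,-.38,.3],att(0)); st()
d=shot("scene","s8",(135,130,310,270),4); shot("top","t8",(175,65,320,215),4)
E
```

```text
t97.5 tcp [0.6879 0.0248 0.0849] F [1.  0.6 0.1] M [ 0.02 -0.02 -0.05] op -0.0001
0.04 t97.9 tcp [0.6657 0.0259 0.0847] F [0.7 0.1 0.1] M [-0.01  0.02 -0.01] op 0.0001
0 t98.6 tcp [0.6254 0.0285 0.0839] F [0.7 0.3 0.2] M [0.02 0.   0.04] op 0.0002
-0.05 t99.3 tcp [0.5756 0.0316 0.0841] F [ 0.8  0.2 -0.4] M [0.01 0.02 0.  ] op 0.0001
-0.08 t99.9 tcp [0.5455 0.0335 0.084 ] F [-0.5  0.6 -0.1] M [-0.   -0.   -0.03] op -0.0001
-0.084 t100.2 tcp [0.5416 0.0338 0.084 ] F [-0.1  0.   0.2] M [-0.03 -0.02 -0.05] op 0.0001
-0.08700000000000001 t100.4 tcp [0.5384 0.0341 0.084 ] F [0.3 0.5 0.7] M [ 0.03 -0.11 -0.04] op 0.0001
-0.09000000000000001 t100.7 tcp [0.5352 0.0342 0.084 ] F [-0.2  0.3 -0.8] M [-0.03 -0.01  0.03] op -0.0001
-0.09300000000000001 t100.9 tcp [0.5322 0.0344 0.084 ] F [ 0.2 -0.3  0.4] M [-0.   -0.01  0.01] op 0.0002
-0.09600000000000002 t101.2 tcp [0.5292 0.0345 0.0839] F [ 0.1  0.2 -0.4] M [-0.05 -0.01 -0.05] op 0.0001
-0.09900000000000002 t101.4 tcp [0.5287 0.0345 0.0844] F [ 6.6 -0.7 -4. ] M [-0.06 -1.37 -0.03] op -0.0001
-0.10200000000000002 t101.7 tcp [0.5286 0.0345 0.0849] F [14.1 -0.4 -9.7] M [-0.1  -2.99  0.02] op -0.0003
tcp in coder [-0.097   0.0005]
 t104.7 tcp [ 0.3012 -0.379   0.2997] F [0.1 0.4 0.3] M [-0.03 -0.   -0.04] op -0.0001
```

View pics/s8.png

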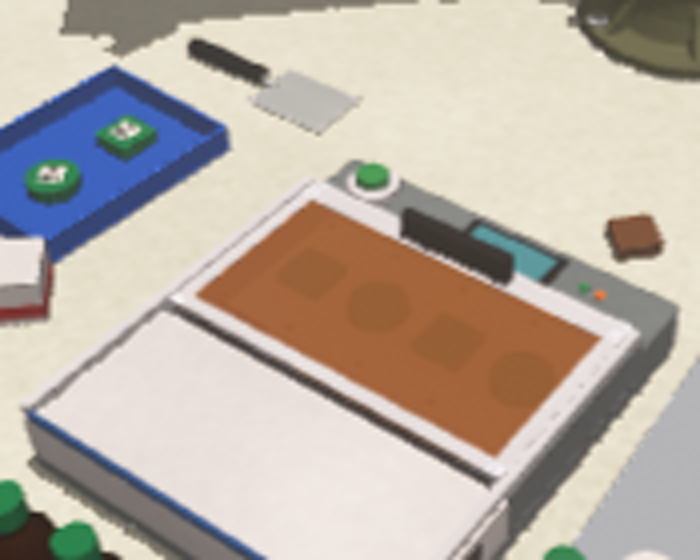

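View pics/t8.png

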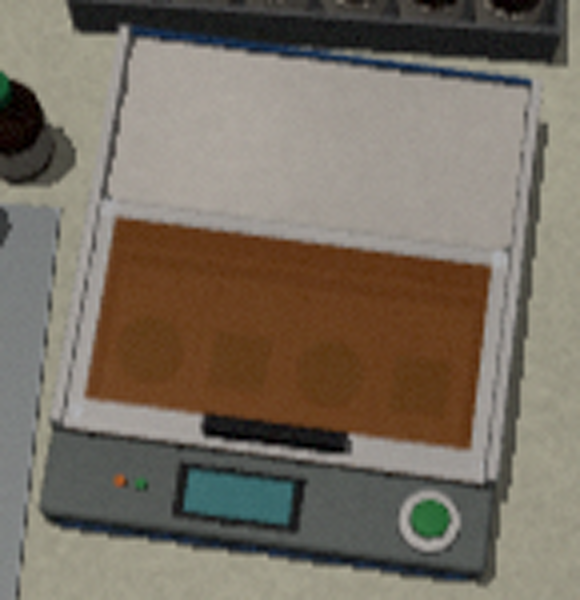

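```bash
python3 - <<'E'
from h import *
p=np.array([.4637,-.0774]); print(toC(p))
hop(p,YAW+np.pi/2,.17); arm.servo_line([*p,.082],v=.1); st()
for z in np.arange(.077,.060,-.0015):
    arm.servo_line([*p,z],v=.02); s=st(round(z,4))
    if s["ft_force"][2]>11: break
arm.pause(.3)
arm.servo_line([*p,.17],v=.15); arm.goto([.30,-.38,.3],att(0)); st()
shot("scene","s9"); shot("top","t9")
E
```

```text
[-0.1548 -0.1152]
 t107.2 tcp [ 0.4643 -0.0775  0.0826] F [-0.1 -0.6  0.5] M [ 0.04 -0.02 -0.01] op -0.0000
0.077 t107.6 tcp [ 0.4642 -0.0776  0.0774] F [ 1.9 -0.1  1. ] M [-0.07 -0.17 -0.03] op -0.0004
0.0755 t107.8 tcp [ 0.4642 -0.0776  0.0758] F [ 1.1 -1.3  3.3] M [-0.17 -0.31 -0.04] op -0.0001
0.074 t108.1 tcp [ 0.4642 -0.0776  0.0743] F [ 2.  -0.7  3.1] M [-0.27 -0.41 -0.09] op -0.0001
0.0725 t108.3 tcp [ 0.4642 -0.0776  0.0727] F [ 2.5 -1.6  5. ] M [-0.35 -0.53 -0.01] op -0.0003
0.071 t108.6 tcp [ 0.4643 -0.0776  0.072 ] F [ 0.4 -1.5 11.9] M [-0.25 -0.    0.  ] op 0.0002
 t111.0 tcp [ 0.301  -0.3787  0.2994] F [-0.3  0.2 -0.8] M [ 0.03 -0.01 -0.01] op -0.0000
```

View pics/s9.png

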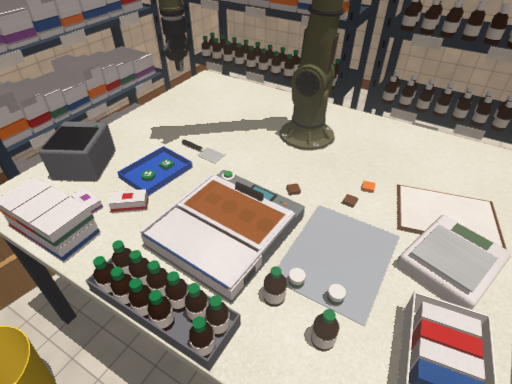

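View pics/t9.png

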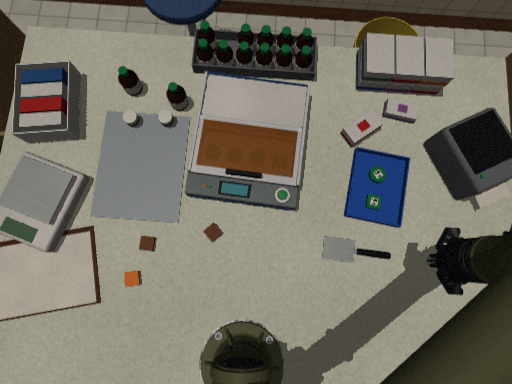

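```bash
python3 - <<'E'
from h import *
a=dict(np.load("t8.npz"));b=dict(np.load("t9.npz"))
crop(b,"c9",175,155,320,215,5)
D=np.abs(a["img"].astype(int)-b["img"]).max(-1)[155:215,185:305]; print(D.max(), np.argwhere(D>60)[:10]+[155,185])
P=xyzmap(b); m=green(b)&(P[...,0]>.42)&(P[...,0]<.5)&(abs(P[...,1]+.08)<.04); print("button z",np.median(P[m][:,2]), P[m][:,:2].mean(0))
P=xyzmap(a); print(np.median(P[m][:,2])); ring=P[188:203,275:292,2]; print(np.round(ring*1e3).astype(int)[::2,::2])
E
```

```text
20 []
button z 0.07718907919604434 [ 0.4614 -0.0773]
0.07680783185289575
[[53 54 68 70 65 57 57 55 55]
 [53 69 68 78 77 69 66 54 53]
 [66 68 77 77 74 76 68 57 53]
 [66 71 77 80 75 76 67 68 54]
 [72 71 80 75 77 75 64 66 52]
 [71 68 73 78 79 77 66 56 52]
 [52 67 66 68 66 67 67 54 56]
 [56 53 64 70 65 65 56 56 53]]
```

View pics/c9.png

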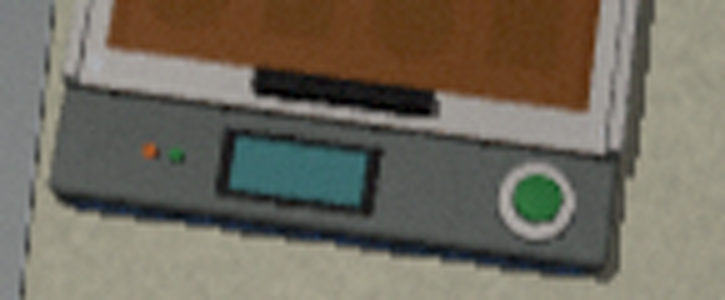

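```bash
python3 - <<'E'
from h import *
arm.pause(.3); st(); print(close_job())
E
```

```text
t111.5 tcp [ 0.3003 -0.3797  0.2999] F [-0.2  0.4  0.2] M [-0.    0.03 -0.01] op -0.0003
the job is handed in; nothing more can be done
None
```

The job is done and handed in at 111.5 s of the 200 s. I opened the guard to its stop and moved the two coded lids present (one round, one square) into the tray. Then I seated all four plain green lids in nests of their own shape, pushed the guard shut to its stop, and pressed and released the start button.

**Lids:** All four seated lids show tops at 54 mm in both cameras, matching the height of the coded lids they replaced. I did not press them down again afterwards.

**Knocked lid:** One square lid was knocked about 5 cm aside during the run. I found it again in the pictures before grasping it.

**Guard:** The open and shut stops agree with the stated 140 mm of travel to within about 1 mm. The lids still looked correctly seated through the closed window.

**Start button:** It yielded about 6 mm to a hard stop at 12 N, and its top is back at its earlier height.

**Bystanders:** In the last pictures, the pots, bottles, carton, spatula and brown and orange look-alikes looked undisturbed.

**Disagreements:**
- The two cameras differed by about 3.5 mm in x, so I averaged them.
- The button top measured 77–78 mm, against the stated 74 mm.
- The gripper opening read about 45 mm on the 48 mm round lids.

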